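# Half-open the closure box and work the sanitiser pump

### The job

Get the crown caps sprayed before bottling: raise the lid of the steel closure box to about 60 degrees open (50 to 70 will do) so that it stands by itself as a splash guard, and let go of it. Then, with the lid still standing so, press the nozzle cap of the sanitiser canister beside the box all the way down and let it spring back up. Leave the lid standing at that angle, never press the cap while the lid is lower or further open than that, and do not shift or tip the bottles, cup and carton around.

Things in the scene. Friction and masses are not known exactly. Their poses are not given: they have to be found in the camera images.
- closure_box: Stainless open-topped box fixed to the table, 160 (its x) x 200 (its y) x 95 mm high, walls 4 mm, crown caps inside. Origin: centre of its underside. Its x axis points from the front (robot side, where the lid's handle is) to the hinge at the back.
- lid (a joint): Angle of the box's flat metal lid (168 x 206 x 5 mm), rad: 0 shut, grows as the front edge rises; the stop is at 1.75. The hinge is stiff: the lid stays where it is left. It starts shut or up to 0.3 rad ajar. 60 degrees is 1.05 rad.
- lid_handle (a point): Middle of the lid's handle: a black round bar 12 mm thick and 110 mm long, parallel to the box's y axis, held by two arms at its ends 39 mm out in front of the lid's front edge, in the plane of the lid, with a free gap between bar and lid. 205 mm from the hinge line. Axes are the lid's (x towards the hinge, y along the bar, z out of the lid's top).
- lid_hinge (a point): Middle of the lid's hinge line, which runs along the box's y axis at the back rim, 80 mm behind the box's centre and 96 mm above the table.
- sanitiser: White plastic canister fixed to the table in a round dark steel bracket (120 mm wide, 5 mm thick; its collar is 90 mm wide and 30 mm high), 80 mm diameter, shoulder at 125 to 154 mm, 203 mm high to the top of its nozzle cap. It stands to the left of the box. Origin: centre of its underside; the spout points along its -y axis, towards the box.
- nozzle_cap (a joint): How far the canister's nozzle cap is pressed down, m: 0 up (rest), 0.012 fully down. Sprung: takes 3 N to start and 8 N for fully down, and returns when let go.
- cap_top (a point): Centre of the flat top of the nozzle cap, a black disc 42 mm in diameter and 20 mm thick with a spout reaching 62 mm out to one side; 203 mm above the table when up. It moves with the cap.
- beer_bottle: Bystander: large green bottle, 82 mm diameter, 250 mm high, loose. Origin: centre of its underside.
- cup: Bystander: clear plastic tasting cup, 84 mm across the rim, 100 mm high, loose. Origin: centre of its underside.
- short_jar: Bystander: amber jar with a plain steel screw cap, 76 mm diameter, 110 mm high, loose. Origin: centre of its underside.
- carton: Bystander: closed cardboard carton, 100 x 150 x 70 mm high, loose, behind the box. Origin: centre of its underside.
There are look-alikes about, which are no part of the job. What is shaped like the sanitiser but red is not meant.

How it is judged:
By the outcome, as a careful person would: the job done as asked, in the order asked, and still so for the second after the job is handed in, with the robot touching nothing.
It also fails if it takes over 53 s, if anything falls off the work surface, if the arm or the gripper's body presses on something with over 40 N, if the wrist force passes 120 N, or if a joint passes its speed limit or range.

### The arm

A 7-joint arm with a two-finger parallel gripper is mounted at the origin on the work surface. World frame = base frame: x ahead of the robot, y to its left, z up, the work surface at z = 0. Lengths are in m, angles in rad, forces in N, time in s.
With the tool pointing down it reaches from about 0.4 to 0.85 m from the base axis. Payload 10.4 kg.
Tool frame: the origin (TCP) lies at the very end of the fingers, on their centre line; the grasp point (between the pads) lies 19 mm behind it; z points along the fingers, y is the line along which they close (so a half turn about z gives the same grasp; the last joint's range is limited). The gripper opens to 87 mm and grips with 3 to 60 N. Pads are 19 mm wide; open, the fingers measure 117 mm over their backs; the gripper's body (75 mm by 190 mm) begins 51 mm behind the grasp point.
Start: joints at [1.205, 0.332, -0.065, 1.46, 0.022, 1.35, -0.088], TCP at [0.21, -0.589, 0.193] pointing down, gripper open.
Joint ranges: [-2.6, 2.6], [-0.5, 2.12], [-1.47, 1.34], [0.16, 2.42], [-1.27, 4.41], [0.06, 2.06], [-2.6, 2.6]. Speed limits (rad/s): [2.22, 2.22, 2.79, 2.79, 3.14, 3.14, 3.14].

### API

Orientations are given as a unit quaternion [x, y, z, w].
In Python, from bench import status, camera, order gives the robot as it stands.
- The arm moves only by the tool jog_arm, never from a script. Its argument "plan" is a list of rows, each a list of 7 numbers: the turn, a rotation vector about the tool's x, y, z in rad, then the shift along the tool's x, y, z in mm, then the opening, from -1 (shut) to 1 (fully open). A call has 1 to 12 rows; each row is the pose to reach, as a shift and turn from the pose commanded when the call began, along the tool's axes at that moment; what a row does not reach only later rows make up. A row lasts 1/10 s, in which the tool goes at most 50 mm and 8.59 degrees, less where a joint would pass 70% of its speed; a pose out of reach is approached as far as the arm can. A call with a gripper value outside its range is refused whole. The fingers move at their own pace and stop on an object; "squeeze" is the grip in N (left out, the last holds). Time passes only in rows, so rows that repeat a pose let the fingers close. It gives the time, the measured TCP pose, the force, the opening and the grip force at its end, in the units of the state.
- status.read_state(): the state, without advancing time (a new reading comes with each control period).
- camera(name): name is "scene" or "top" or "wrist"; returns a dict with "image" (480x640x3 uint8, red, green, blue), "z_map" (480x640 float32, m along the optical axis (not along the pixel's ray), 0 where there is no reading), "fx", "fy", "cx", "cy" (pixels), "world_from_camera" (4x4, takes a point from camera to world coordinates); the wrist camera has in their place "mount" (4x4, takes a point from camera to tool coordinates, whose origin is the TCP and whose axes are the flange's). Camera axes: x right, y down, z forward; pixel columns grow to the right and rows downward; lengths in m; the calibration is good to about 2 mm. A picture is of the moment at which its call begins: read the wrist's pose just before it.
- order.close_job(): hands the job in; it is judged then, once.
The state is a dict: "time": time; "joint_positions": joint angles; "joint_vel": joint speeds; "joint_torque": joint torques, N m; "ee_pos": TCP position; "eef_rot": TCP orientation; "ft_force": force on the tool from outside, world axes, zero at the start; "torque": the same for the moment, N m; "width": finger opening in m; "grip_force": force on a finger pad.
Only numpy, scipy, OpenCV 4.12 (cv2) and the standard library are available. Lean on these libraries where they do the work, as an engineer would, in place of code of your own. Each camera call takes 0.05 s, during which the arm holds its last target. There are 200 camera calls.

## Working session

There is one attempt and no reset: what is moved stays moved. The work goes in short steps, Python scripts to look and compute and a tool call to move; the robot and the scene stay as the last step left them, time stands still between calls to the robot, and variables do not carry over. Pictures are saved under pics/ and viewed, at most 10 in all, crops included, and the job is handed in when it is done.

Besides the shell and the picture viewer there is one more tool, called after ">>>" as a command line: name --pt "numbers of a row" for each row, then --argument value for the rest. jog_arm: Moves the arm, as the interface text tells. Its arguments: {"type":"object","properties":{"plan":{"type":"array"},"squeeze":{"type":"number"}},"required":["plan"]}

```bash
mkdir -p pics
cat > h.py <<'E'
import numpy as np,cv2
from scipy.spatial.transform import Rotation as R
from bench import status,camera,order
def pts(c):
    v,u=np.mgrid[0:480,0:640]; z=c['z_map']
    p=np.stack([(u-c['cx'])/c['fx']*z,(v-c['cy'])/c['fy']*z,z],-1)
    M=np.array(c['world_from_camera']); w=p@M[:3,:3].T+M[:3,3]; w[z==0]=np.nan
    return w
E
python3 - <<'E'
from h import *
s=status.read_state(); print(s['time'],s['ee_pos'],s['eef_rot'],s['width'])
ims=[]
for n in('scene','top'):
    c=camera(n); np.savez(n+'.npz',**{k:np.array(v) for k,v in c.items()})
    cv2.imwrite(f'pics/{n}.png',c['image'][:,:,::-1]); print(n,np.round(c['world_from_camera'],3).tolist(),c['fx'])
E
```

```text
0.0 [ 0.20990419 -0.58822084  0.19244151] [ 9.85347253e-01  1.70558633e-01 -1.68037814e-04 -7.18143430e-04] 0.087029734944933
scene [[-0.875, 0.386, -0.294, 0.942], [0.485, 0.689, -0.539, 0.666], [-0.006, -0.614, -0.789, 1.075], [0.0, 0.0, 0.0, 1.0]] 524.5767337275063
top [[-0.024, -0.996, 0.088, 0.51], [-1.0, 0.024, -0.003, 0.011], [0.001, -0.088, -0.996, 1.314], [0.0, 0.0, 0.0, 1.0]] 480.7569061422266
```

View pics/scene.png

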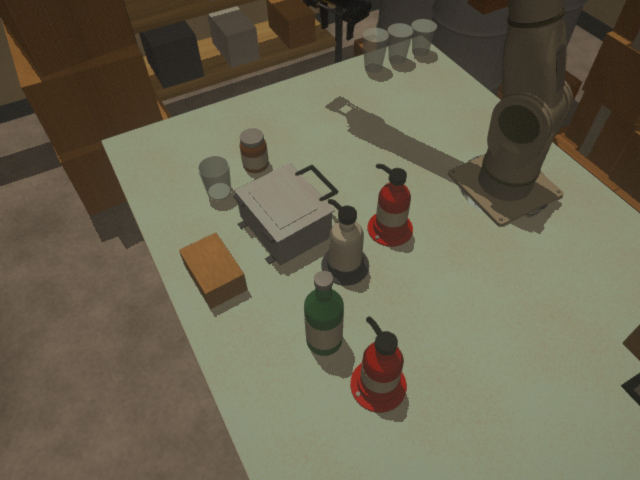

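View pics/top.png

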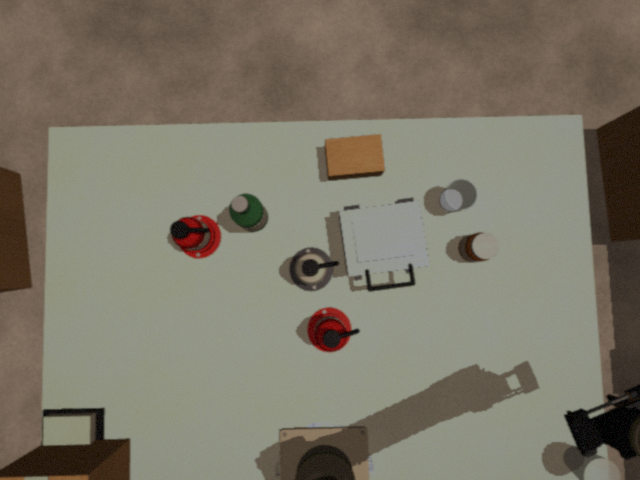

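The white canister is at top (311,268) and scene (346,250). The red look-alikes are at top (330,330) and (195,235). The white one fits the description: it's directly left of the box with its spout towards it. The box lid is at top (383,238), with the black handle bar at (390,287). I'll confirm with a crop and measure.

```bash
cat > m.py <<'E'
from h import *
c=dict(np.load('top.npz')); w=pts(c); im=c['image']; hsv=cv2.cvtColor(im,cv2.COLOR_RGB2HSV)
cv2.imwrite('pics/crop.png',cv2.resize(im[180:370,270:510,::-1],None,fx=3,fy=3,interpolation=cv2.INTER_CUBIC))
def st(n,m):
    p=w[m]; p=p[np.isfinite(p).all(1)]; print(n,len(p),np.median(p,0).round(4),p.min(0).round(3),p.max(0).round(3)); return p
def box(u0,u1,v0,v1):
    b=np.zeros((480,640),bool); b[v0:v1,u0:u1]=1; return b
dark=hsv[...,2]<60
l=st('lid',box(350,420,212,262))
A=np.c_[l[:,:2],np.ones(len(l))]; k=np.linalg.lstsq(A,l[:,2],rcond=None)[0]; print('plane',k,'tilt',np.arctan(np.hypot(*k[:2])),'yaw dir',np.arctan2(-k[1],-k[0]))
m=dark&box(360,420,262,295)&(w[...,2]>.06)
h=st('handle',m)
bar=dark&box(366,416,280,295)&(w[...,2]>.06)
b=st('bar',bar); q=cv2.minAreaRect((b[:,:2]*1000).astype(np.float32)); print(q)
q=cv2.minAreaRect((l[:,:2]*1000).astype(np.float32))
lm=box(335,432,195,285)&(w[...,2]>.085)&~dark
L=st('lidall',lm);print(cv2.minAreaRect((L[:,:2]*1000).astype(np.float32)))
cp=st('cap',dark&box(295,345,250,290)&(w[...,2]>.19)&(w[...,2]<.215))
cm=(dark&box(295,322,250,290)&(w[...,2]>.19)).astype(np.uint8)
print(cv2.minEnclosingCircle((w[cm>0][:,:2]*1000).astype(np.float32)))
for n,b_ in dict(bottle=box(225,268,190,232),jar=box(455,500,230,265),cup=box(435,480,180,215),red=box(305,362,305,355),carton=box(322,388,132,182)).items():
    st(n,b_&(w[...,2]>.03))
E
python3 m.py
```

```text
lid 3491 [ 0.6081 -0.1652  0.1036] [ 0.544 -0.256  0.094] [ 0.673 -0.076  0.113]
plane [-0.02325321  0.00028353  0.11773136] tilt 0.023250748507563854 yaw dir -0.012192757795492356
handle 272 [ 0.4874 -0.1704  0.1091] [ 0.475 -0.234  0.102] [ 0.535 -0.115  0.116]
bar 199 [ 0.4849 -0.1636  0.1093] [ 0.475 -0.234  0.103] [ 0.5   -0.116  0.116]
((486.0634460449219, -175.0048370361328), (117.3046646118164, 24.945871353149414), 88.67243957519531)
lidall 5523 [ 0.6049 -0.1642  0.1031] [ 0.487 -0.275  0.09 ] [ 0.707 -0.04   0.186]
((589.5421752929688, -152.2645721435547), (219.69827270507812, 234.29208374023438), 5.375590801239014)
cap 297 [0.5359 0.0188 0.2015] [ 0.515 -0.042  0.19 ] [0.55  0.042 0.209]
((533.72705078125, 20.18463706970215), 23.06153106689453)
bottle 1088 [0.6671 0.1668 0.1692] [0.637 0.136 0.03 ] [0.717 0.218 0.256]
jar 892 [ 0.5772 -0.404   0.1069] [ 0.541 -0.449  0.03 ] [ 0.616 -0.377  0.117]
cup 609 [ 0.7172 -0.3848  0.0733] [ 0.672 -0.408  0.031] [ 0.751 -0.325  0.106]
red 1031 [ 0.38   -0.0223  0.1463] [ 0.33  -0.086  0.03 ] [0.412 0.021 0.209]
carton 2279 [ 0.8264 -0.0991  0.0688] [ 0.774 -0.177  0.03 ] [ 0.884 -0.022  0.077]
```

View pics/crop.png

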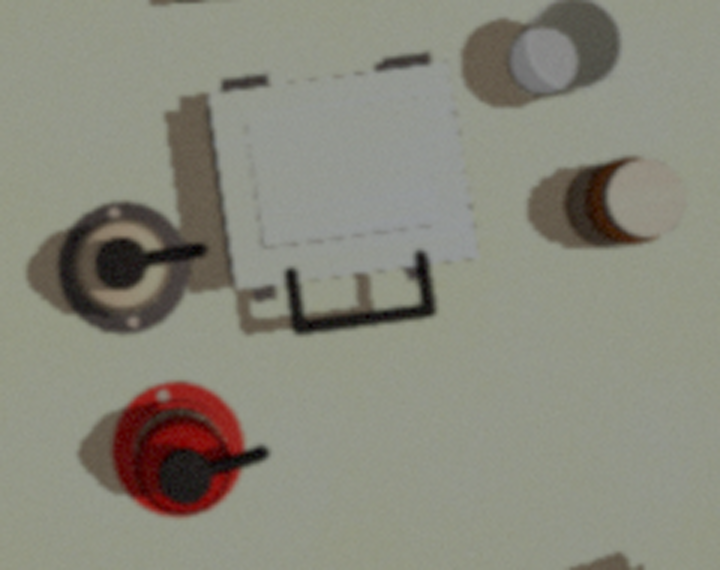

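Crop: the white canister, with its black cap at crop (120,262), stands left of the box. The red one at (185,455) is not meant. The handle bar runs from crop (297,325) to (432,308), and the yaw comes out at about 0.095 rad.

```bash
cat >> h.py <<'E'
def Rt(yaw,pitch=0):
    a,b=np.cos(yaw),np.sin(yaw)
    return R.from_matrix(np.array([[-b,a,0],[a,b,0],[0,0,-1]]).T)
def delta(p,rt):
    s=status.read_state(); r0=R.from_quat(s['eef_rot'])
    print('turn',(r0.inv()*rt).as_rotvec().round(3),'shift',r0.inv().apply((np.array(p)-s['ee_pos'])*1000).round(1))
E
python3 -c "
from h import *
delta([.486,-.172,.26],Rt(.095))"
```

```text
turn [-1.000e-03 -1.000e-03 -1.323e+00] shift [ 399.9 -299.4  -67.1]
```

>>> jog_arm --pt "0 0 0 0 0 -67 -0.4" --pt "0 0 -1.323 400 -299 -67 -0.4" --pt "0 0 -1.323 400 -299 -67 -0.4" --pt "0 0 -1.323 400 -299 -67 -0.4" --pt "0 0 -1.323 400 -299 -67 -0.4" --pt "0 0 -1.323 400 -299 -67 -0.4" --pt "0 0 -1.323 400 -299 -67 -0.4" --pt "0 0 -1.323 400 -299 -67 -0.4" --pt "0 0 -1.323 400 -299 -67 -0.4" --pt "0 0 -1.323 400 -299 -67 -0.4" --pt "0 0 -1.323 400 -299 -67 -0.4" --pt "0 0 -1.323 400 -299 -67 -0.4"

```text
time: 1.3
ee_pos: [0.4893, -0.1652, 0.2605]
eef_rot: [0.669, 0.743, 0.001, -0.0]
ft_force: [-0.3, -1.7, -0.3]
width: 0.0264
grip_force: 0.0
```

>>> jog_arm --pt "0 0 0 0 0 0 -0.4" --pt "0 0 0 0 0 0 -0.4" --pt "0 0 0 0 0 0 -0.4"

```text
time: 1.6
ee_pos: [0.4857, -0.1739, 0.2601]
eef_rot: [0.674, 0.739, -0.0, -0.0]
ft_force: [0.0, -1.2, -0.1]
width: 0.0262
grip_force: 0.0
```

Run:
```python
from h import *
delta([.486,-.172,.26],Rt(.095))
s=status.read_state(); print(s['time'],s['joint_positions'],s['ft_force'],s['width'])
c=camera('wrist'); T=np.eye(4);T[:3,:3]=R.from_quat(s['eef_rot']).as_matrix();T[:3,3]=s['ee_pos']
c['world_from_camera']=T@np.array(c['mount']); np.savez('wrist.npz',**{k:np.array(v) for k,v in c.items()})
cv2.imwrite('pics/w1.png',c['image'][:,:,::-1])
```

```text
turn [-0.     0.    -0.002] shift [1.9 0.5 0.1]
1.6 [ 0.75995109  0.09713704 -0.53828087  1.61491601  0.05052139  1.44372517
  0.30994722] [ 0.04753977 -1.24126888 -0.11777446] 0.026168572885823343
```

View pics/w1.png

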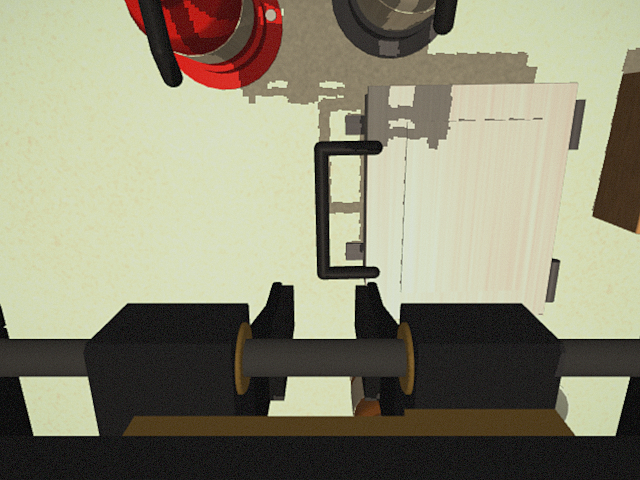

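The wrist view shows the handle bar as a vertical stripe, from (320,148) to (323,275), nearly square to the fingers. I'll measure it.

Run:
```python
from h import *
c=dict(np.load('wrist.npz')); w=pts(c); g=c['image'].max(-1)
m=np.zeros((480,640),bool); m[160:262,305:340]=1; m&=(g<60)&(w[...,2]>.06)
p=w[m]; v=np.nonzero(m)[0]; print(len(p),np.median(p,0),np.percentile(p,[1,99],axis=0).round(4).tolist())
f=np.polyfit(p[:,1],p[:,0],1); print('yaw',-np.arctan(f[0]),'x at -.172',np.polyval(f,-.172))
m=np.zeros((480,640),bool); m[140:282,305:385]=1; m&=(g<60)&(w[...,2]>.085); q=w[m]; print('y range',q[:,1].min(),q[:,1].max())
l=w[150:270,410:545].reshape(-1,3); k=np.linalg.lstsq(np.c_[l[:,:2],np.ones(len(l))],l[:,2],rcond=None)[0]; print(k,np.median(l,0))
e=w[180:240,340:385]; 
row=w[230]; print([(u,row[u].round(3).tolist()) for u in range(316,376,4)])
```

```text
1275 [ 0.48336912 -0.1726678   0.11066571] [[0.4749, -0.2188, 0.1071], [0.492, -0.1327, 0.1128]]
yaw 0.10497035688601193 x at -.172 0.4832096867914827
y range -0.23582957653484976 -0.11310106751551781
 ** On entry to DLASCL parameter number  4 had an illegal value
 ** On entry to DLASCL parameter number  4 had an illegal valueTraceback (most recent call last):
  File "<stdin>", line 7, in <module>
    x, resids, rank, s = _umath_linalg.lstsq(a, b, rcond,
                         ~~~~~~~~~~~~~~~~~~~^^^^^^^^^^^^^
                                             signature=signature)
                                             ^^^^^^^^^^^^^^^^^^^^
    raise LinAlgError("SVD did not converge in Linear Least Squares")
numpy.linalg.LinAlgError: SVD did not converge in Linear Least Squares
```

>>> jog_arm --pt "0 0 -0.005 0 -2 40 -0.4" --pt "0 0 -0.005 0 -2 80 -0.4" --pt "0 0 -0.005 0 -2 110 -0.4" --pt "0 0 -0.005 0 -2 135 -0.4" --pt "0 0 -0.005 0 -2 155 -0.4" --pt "0 0 -0.005 0 -2 174 -0.4" --pt "0 0 -0.005 0 -2 174 -0.4" --pt "0 0 -0.005 0 -2 174 -0.4"

```text
time: 2.45
ee_pos: [0.4842, -0.1733, 0.0867]
eef_rot: [0.671, 0.741, -0.0, -0.0]
ft_force: [0.1, -1.0, -0.5]
width: 0.0261
grip_force: 0.0
```

>>> jog_arm --pt "0 0 0 0 0 0 -1" --pt "0 0 0 0 0 0 -1" --pt "0 0 0 0 0 0 -1" --pt "0 0 0 0 0 0 -1" --squeeze 15

```text
time: 2.85
ee_pos: [0.4845, -0.1729, 0.0867]
eef_rot: [0.671, 0.742, 0.0, 0.0]
ft_force: [0.8, -0.9, 0.1]
width: 0.0041
grip_force: 0.0
```

The fingers closed to 4 mm, so they're not holding the bar. Looking again.

Run:
```python
from h import *
s=status.read_state(); print(s['width'],s['ee_pos'])
c=camera('scene'); T=np.array(c['world_from_camera']); 
a=cv2.resize(c['image'][120:280,220:400,::-1],(540,480),interpolation=cv2.INTER_CUBIC)
cv2.imwrite('pics/s2.png',a)
p=np.linalg.inv(T)@np.r_[s['ee_pos'],1]; print('tcp px',p[0]/p[2]*c['fx']+c['cx'],p[1]/p[2]*c['fy']+c['cy'])
c=camera('wrist'); cv2.imwrite('pics/w2.png',c['image'][:,:,::-1])
m=np.linalg.inv(np.array(c['mount']))
for z in(0,-.019):
  p=m@np.array([0,0,z,1]);print('tcp wrist px',p[0]/p[2]*c['fx']+c['cx'],p[1]/p[2]*c['fy']+c['cy'])
```

```text
0.004094771906053213 [ 0.48454791 -0.17288022  0.08667258]
tcp px 324.0919589706713 185.17186565144266
tcp wrist px 324.46472823106893 278.55430765303953
tcp wrist px 324.4738429947417 294.61072394482085
```

View pics/s2.png

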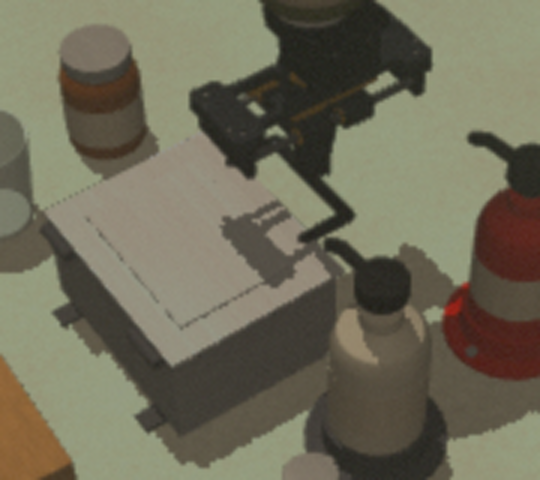

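View pics/w2.png

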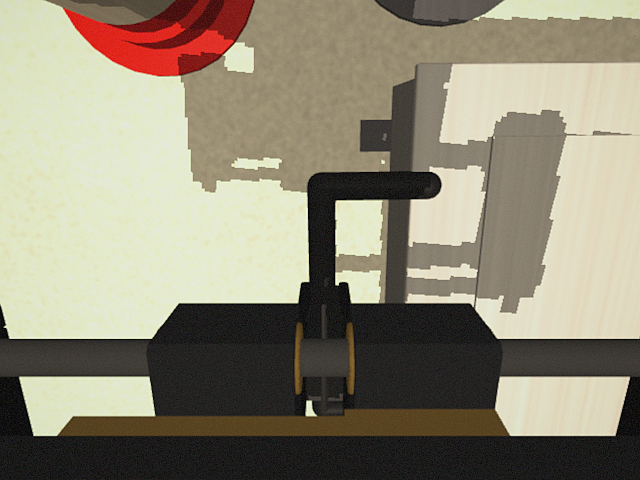

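```bash
cat > bar.py <<'E'
from h import *
s=status.read_state(); print(s['time'],s['width'],s['ee_pos'],s['grip_force'],s['ft_force'])
c=camera('wrist'); T=np.eye(4);T[:3,:3]=R.from_quat(s['eef_rot']).as_matrix();T[:3,3]=s['ee_pos']
c['world_from_camera']=T@np.array(c['mount']); w=pts(c); print(c['fx'],np.array(c['mount']).round(3).tolist())
for v in(200,230,260): print(v,[(u,w[v,u].round(4).tolist()) for u in range(304,344,5)])
for v in(290,300,380,405): print(v,[(u,w[v,u].round(3).tolist()) for u in (306,314,322,330,338,345)])
E
python3 bar.py
```

```text
2.95 0.0015236568075647512 [ 0.48441451 -0.17278457  0.08643179] 0.0 [-0.25705037  0.15451091  0.23454166]
413.55103347204994 [[-0.001, -0.957, -0.291, 0.08], [1.0, -0.001, -0.001, 0.0], [0.001, -0.291, 0.957, -0.192], [0.0, 0.0, 0.0, 1.0]]
200 [(304, [0.4684, -0.1519, 0.0017]), (309, [0.4735, -0.1288, 0.1093]), (314, [0.4756, -0.1282, 0.1111]), (319, [0.4777, -0.1279, 0.1118]), (324, [0.4797, -0.1278, 0.1112]), (329, [0.4818, -0.1276, 0.1111]), (334, [0.484, -0.128, 0.1082]), (339, [0.4862, -0.1281, 0.1065])]
230 [(304, [0.4702, -0.173, 0.002]), (309, [0.4747, -0.1419, 0.1089]), (314, [0.4768, -0.1412, 0.1104]), (319, [0.4789, -0.1409, 0.1108]), (324, [0.481, -0.1403, 0.1123]), (329, [0.4831, -0.1406, 0.1105]), (334, [0.4854, -0.1411, 0.1077]), (339, [0.4945, -0.171, 0.0006])]
260 [(304, [nan, nan, nan]), (309, [0.4759, -0.1562, 0.1069]), (314, [0.478, -0.1547, 0.1105]), (319, [0.4802, -0.1543, 0.1108]), (324, [0.4823, -0.1537, 0.1118]), (329, [0.4845, -0.1538, 0.111]), (334, [0.4869, -0.155, 0.1072]), (339, [0.4969, -0.1932, 0.0004])]
290 [(306, [0.476, -0.162, 0.125]), (314, [0.479, -0.164, 0.121]), (322, [0.482, -0.163, 0.122]), (330, [0.486, -0.163, 0.121]), (338, [0.489, -0.161, 0.125]), (345, [0.492, -0.161, 0.125])]
300 [(306, [0.476, -0.163, 0.133]), (314, [0.479, -0.164, 0.13]), (322, [0.483, -0.164, 0.13]), (330, [0.486, -0.163, 0.132]), (338, [0.489, -0.163, 0.131]), (345, [0.491, -0.161, 0.134])]
380 [(306, [0.479, -0.169, 0.175]), (314, [0.481, -0.176, 0.165]), (322, [0.484, -0.175, 0.165]), (330, [0.486, -0.175, 0.165]), (338, [0.489, -0.174, 0.166]), (345, [0.487, -0.149, 0.2])]
405 [(306, [0.479, -0.176, 0.176]), (314, [0.485, -0.23, 0.109]), (322, [0.489, -0.228, 0.111]), (330, [0.493, -0.229, 0.11]), (338, [0.497, -0.228, 0.11]), (345, [0.489, -0.167, 0.187])]
```

Run:
```python
from h import *
c=dict(np.load('wrist.npz')); c['world_from_camera']=c['mount']; w=pts(c)
for v in range(276,300,3): print(v,[(u,w[v,u].round(3).tolist()) for u in (276,282,288,365,372)])
```

```text
276 [(276, [-0.105, -0.057, 0.259]), (282, [-0.105, -0.05, 0.259]), (288, [-0.104, -0.043, 0.258]), (365, [-0.059, 0.036, 0.148]), (372, [-0.06, 0.042, 0.15])]
279 [(276, [-0.108, -0.057, 0.257]), (282, [-0.109, -0.05, 0.259]), (288, [-0.109, -0.043, 0.259]), (365, [-0.097, 0.045, 0.231]), (372, [-0.065, 0.043, 0.154])]
282 [(276, [0.011, -0.021, -0.03]), (282, [-0.113, -0.05, 0.26]), (288, [-0.112, -0.043, 0.259]), (365, [-0.1, 0.045, 0.229]), (372, [0.011, 0.02, -0.031])]
285 [(276, [0.011, -0.02, -0.034]), (282, [0.011, -0.018, -0.033]), (288, [0.01, -0.015, -0.03]), (365, [0.01, 0.017, -0.031]), (372, [0.011, 0.02, -0.034])]
288 [(276, [0.011, -0.02, -0.036]), (282, [0.009, -0.018, -0.032]), (288, [0.01, -0.015, -0.033]), (365, [0.009, 0.017, -0.033]), (372, [0.011, 0.019, -0.036])]
291 [(276, [0.011, -0.019, -0.04]), (282, [0.009, -0.018, -0.036]), (288, [0.01, -0.015, -0.037]), (365, [0.01, 0.017, -0.036]), (372, [0.011, 0.019, -0.04])]
294 [(276, [0.01, -0.019, -0.041]), (282, [0.01, -0.017, -0.04]), (288, [0.01, -0.015, -0.039]), (365, [0.009, 0.017, -0.038]), (372, [0.011, 0.019, -0.041])]
297 [(276, [0.011, -0.019, -0.046]), (282, [0.01, -0.017, -0.042]), (288, [0.01, -0.014, -0.042]), (365, [0.009, 0.016, -0.042]), (372, [0.011, 0.018, -0.045])]
```

The wrist depth shows the fingertips end about 29 mm short of the reported TCP (tool z ≈ -0.03). They closed just above the bar, without touching it. I'll open, go 28 mm lower and grip.

>>> jog_arm --pt "0 0 0 0 0 -6 -0.4" --pt "0 0 0 0 0 -6 -0.4" --pt "0 0 0 0 0 -6 -0.4" --pt "0 0 0 0 0 -6 -0.4" --pt "0 0 0 0 0 10 -0.4" --pt "0 0 0 0 0 20 -0.4" --pt "0 0 0 0 0 28 -0.4" --pt "0 0 0 0 0 28 -0.4"

```text
time: 3.8
ee_pos: [0.4835, -0.1725, 0.0571]
eef_rot: [0.671, 0.742, -0.0, -0.001]
ft_force: [-0.5, 0.0, -0.0]
width: 0.0259
grip_force: 0.0
```

>>> jog_arm --pt "0 0 0 0 0 0 -1" --pt "0 0 0 0 0 0 -1" --pt "0 0 0 0 0 0 -1" --pt "0 0 0 0 0 0 -1" --squeeze 15

```text
time: 4.2
ee_pos: [0.4835, -0.173, 0.0583]
eef_rot: [0.671, 0.741, -0.001, -0.0]
ft_force: [-5.7, 0.3, 2.2]
width: 0.0112
grip_force: 15.0
```

>>> jog_arm --pt "0 0 0 0 0.4 -8 -1" --pt "0 0 0 0 1.4 -17 -1" --pt "0 0 0 0 2.5 -25 -1" --pt "0 0 0 0 4.3 -34 -1" --pt "0 0 0 0 6.3 -42 -1" --pt "0 0 0 0 8.6 -51 -1" --pt "0 0 0 0 8.6 -51 -1" --squeeze 25

```text
time: 4.9
ee_pos: [0.4922, -0.1721, 0.1107]
eef_rot: [0.671, 0.741, -0.001, -0.0]
ft_force: [-10.9, -0.1, 4.0]
width: 0.011
grip_force: 25.0
```

```bash
cat > lid.py <<'E'
from h import *
import sys
c=camera('top'); w=pts(c); im=c['image']
# lid surface: box-frame strip, hinge at (.688,-.152), yaw .1
yaw=.1; h=np.array([.688,-.153]); d=w[...,:2]-h
X=d@[np.cos(yaw),np.sin(yaw)]; Y=d@[-np.sin(yaw),np.cos(yaw)]; Z=w[...,2]-.099
br=im.max(-1)
m=(abs(Y)<.095)&(abs(Y)>.06)&(X>-.165)&(X<-.01)&(Z>.0)&(br>70)&(Z<.2)
x,z=-X[m],Z[m]; print(m.sum())
f,res=np.polyfit(x,z,1),None; r=z-np.polyval(f,x); k=abs(r)<2*r.std()+1e-4; f=np.polyfit(x[k],z[k],1)
print('angle from fit',np.arctan(f[0]),'icpt',f[1],'rms',r[k].std(),'median atan',np.median(np.arctan2(z[x>.04],x[x>.04])))
s=status.read_state(); print(s['time'],s['ee_pos'],s['ft_force'],s['width'])
E
python3 lid.py
```

```text
1580
angle from fit 0.2716274721153942 icpt 0.0021486896097982324 rms 0.0021695442418730687 median atan 0.2912949445353006
4.95 [ 0.4920747  -0.17210723  0.11048705] [-10.46339035  -1.25633288   4.16361378] 0.010924578627662773
```

The lid follows the arm, at about 0.28 rad. Continuing the arc.

>>> jog_arm --pt "0 0 0 0 2.6 -8 -1" --pt "0 0 0 0 5.6 -16 -1" --pt "0 0 0 0 9 -24 -1" --pt "0 0 0 0 12.6 -32 -1" --pt "0 0 0 0 16.6 -40 -1" --pt "0 0 0 0 21 -47 -1" --pt "0 0 0 0 25.5 -54 -1" --pt "0 0 0 0 30.5 -61 -1" --pt "0 0 0 0 36 -68 -1" --pt "0 0 0 0 41 -75 -1"

```text
time: 5.95
ee_pos: [0.5308, -0.1678, 0.1853]
eef_rot: [0.671, 0.741, -0.002, -0.002]
ft_force: [-17.4, 0.6, 4.4]
width: 0.0111
grip_force: 25.0
```

>>> jog_arm --pt "0 0 0 0 6 -7 -1" --pt "0 0 0 0 12 -13 -1" --pt "0 0 0 0 18 -19 -1" --pt "0 0 0 0 25 -24 -1" --pt "0 0 0 0 31 -29 -1" --pt "0 0 0 0 38 -34 -1" --pt "0 0 0 0 45 -39 -1" --pt "0 0 0 0 53 -44 -1" --pt "0 0 0 0 53 -44 -1" --pt "0 0 0 0 53 -44 -1"

```text
time: 6.95
ee_pos: [0.587, -0.1621, 0.2324]
eef_rot: [0.671, 0.742, 0.001, 0.002]
ft_force: [-10.8, 0.7, 17.1]
width: 0.0111
grip_force: 25.0
```

```bash
python3 lid.py
```

```text
268
angle from fit 1.0226138486170675 icpt 0.006498369932073832 rms 0.005637495873940273 median atan 1.0519038071118425
7.0 [ 0.58700353 -0.16215234  0.2324287 ] [-11.58841101   1.3205415   17.70059505] 0.011051365342713363
```

>>> jog_arm --pt "0 0 0 0 0 0 -0.3" --pt "0 0 0 0 0 0 -0.3" --pt "0 0 0 0 0 0 -0.3" --pt "0 0 0 0 0 0 -0.3" --pt "0 0 0 0 0 -10 -0.3" --pt "0 0 0 0 0 -30 -0.3" --pt "0 0 0 0 0 -60 -0.3" --pt "0 0 0 0 0 -100 -0.3" --pt "0 0 0 0 0 -100 -0.3"

```text
time: 7.9
ee_pos: [0.5882, -0.1623, 0.3346]
eef_rot: [0.671, 0.742, 0.002, 0.004]
ft_force: [0.2, 0.7, -0.0]
width: 0.0305
grip_force: 0.0
```

```bash
python3 lid.py
python3 - <<'E'
from h import *
c=camera('scene'); cv2.imwrite('pics/s3.png',c['image'][60:340,150:470,::-1].repeat(2,0).repeat(2,1))
c=camera('top'); w=pts(c); g=c['image'].max(-1)
m=np.zeros((480,640),bool); m[245:290,290:325]=1; m&=(g<60)&(w[...,2]>.19)&(w[...,1]>-.003)
p=w[m]; print(m.sum(),np.median(p,0)); print(cv2.minEnclosingCircle((p[:,:2]*1000).astype(np.float32)))
E
```

```text
324
angle from fit 1.023150968911336 icpt 0.006220385305144118 rms 0.004806401295642749 median atan 1.0503672341977928
7.95 [ 0.58767116 -0.16233084  0.3317432 ] [ 0.5396492  -0.20224029 -1.53296822] 0.03082175866906981
250 [0.53373766 0.022504   0.20251151]
((534.7669677734375, 20.062129974365234), 23.417234420776367)
```

View pics/s3.png

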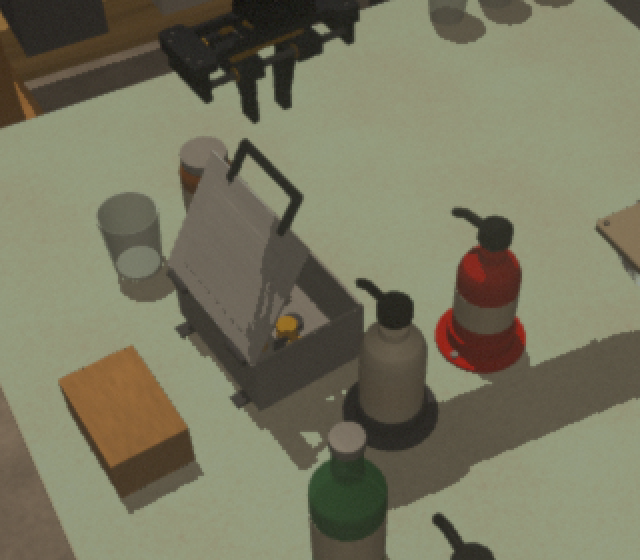

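The lid stands free at about 60°: its front edge is at s3 (215,155) and the handle at (270,170). The white sanitiser cap is at (395,308). Next I move above the cap with the fingers shut.

```bash
python3 -c "
from h import *
delta([.534,.020,.33],Rt(.1))"
```

```text
turn [0. 0. 0.] shift [186.8 -34.   -1.7]
```

>>> jog_arm --pt "0 0 0 40 -7 0 -1" --pt "0 0 0 80 -15 0 -1" --pt "0 0 0 120 -22 0 -1" --pt "0 0 0 160 -29 0 -1" --pt "0 0 0 187 -34 0 -1" --pt "0 0 0 187 -34 0 -1" --pt "0 0 0 187 -34 0 -1" --pt "0 0 0 187 -34 0 -1" --pt "0 0 0 187 -34 0 -1"

```text
time: 8.95
ee_pos: [0.5341, 0.0188, 0.3277]
eef_rot: [0.672, 0.741, -0.0, -0.0]
ft_force: [-0.2, -0.2, -0.6]
width: 0.0003
grip_force: 0.0
```

```bash
python3 lid.py
python3 - <<'E'
from h import *
delta([.534,.020,.184],Rt(.1))
s=status.read_state(); c=camera('wrist'); T=np.eye(4);T[:3,:3]=R.from_quat(s['eef_rot']).as_matrix();T[:3,3]=s['ee_pos']
c['world_from_camera']=T@np.array(c['mount']); w=pts(c); g=c['image'].max(-1)
m=(g<70)&(abs(w[...,2]-.203)<.006)&(np.hypot(w[...,0]-.534,w[...,1]-.02)<.035)
print(m.sum(),np.median(w[m],0),cv2.minEnclosingCircle((w[m][:,:2]*1000).astype(np.float32)))
cv2.imwrite('pics/w3.png',c['image'][:,:,::-1])
E
```

```text
793
angle from fit 1.0242913571931498 icpt 0.00743369700589706 rms 0.006695559013519418 median atan 1.0542647344310203
9.0 [0.53406202 0.01897708 0.32780665] [-0.56226043  0.36246791  0.15603315] 0.0003670261262005873
turn [-0.001 -0.    -0.002] shift [1.000e+00 1.000e-01 1.438e+02]
2106 [0.53469202 0.02320976 0.20377825] ((533.71826171875, 14.211847305297852), 29.228012084960938)
```

View pics/w3.png

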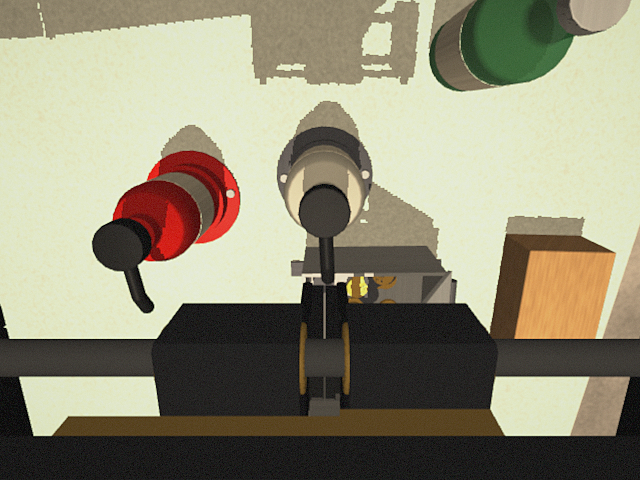

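The white canister's cap is directly below, at (325,210), and the fingers are aligned with it.

>>> jog_arm --pt "0 0 0 3 0 40 -1" --pt "0 0 0 3 0 80 -1" --pt "0 0 0 3 0 110 -1" --pt "0 0 0 3 0 130 -1" --pt "0 0 0 3 0 142 -1" --pt "0 0 0 3 0 147 -1" --pt "0 0 0 3 0 147 -1" --pt "0 0 0 3 0 147 -1"

```text
time: 9.85
ee_pos: [0.5343, 0.0231, 0.1823]
eef_rot: [0.671, 0.742, 0.001, 0.001]
ft_force: [0.3, -0.0, 0.1]
width: 0.0002
grip_force: 0.0
```

>>> jog_arm --pt "0 0 0 0 0 3 -1" --pt "0 0 0 0 0 6 -1" --pt "0 0 0 0 0 9 -1" --pt "0 0 0 0 0 11 -1" --pt "0 0 0 0 0 11 -1" --pt "0 0 0 0 0 11 -1"

```text
time: 10.45
ee_pos: [0.5339, 0.0231, 0.1706]
eef_rot: [0.671, 0.742, 0.0, 0.0]
ft_force: [0.1, -0.0, 3.9]
width: 0.0005
grip_force: 2.1
```

>>> jog_arm --pt "0 0 0 0 0 3 -1" --pt "0 0 0 0 0 6 -1" --pt "0 0 0 0 0 8 -1" --pt "0 0 0 0 0 9 -1" --pt "0 0 0 0 0 9 -1" --pt "0 0 0 0 0 9 -1"

```text
time: 11.05
ee_pos: [0.5339, 0.0231, 0.1622]
eef_rot: [0.671, 0.742, 0.0, 0.0]
ft_force: [-2.0, -0.5, 9.8]
width: 0.0004
grip_force: 4.8
```

>>> jog_arm --pt "0 0 0 0 0 1 -1" --pt "0 0 0 0 0 2 -1" --pt "0 0 0 0 0 3 -1" --pt "0 0 0 0 0 3 -1" --pt "0 0 0 0 0 3 -1"

```text
time: 11.55
ee_pos: [0.5342, 0.0231, 0.1618]
eef_rot: [0.671, 0.742, 0.0, 0.001]
ft_force: [-13.8, -1.6, 33.1]
width: 0.0006
grip_force: 17.0
```

The cap is against its stop: 33 N, with no further travel. Releasing.

>>> jog_arm --pt "0 0 0 0 0 -5 -1" --pt "0 0 0 0 0 -15 -1" --pt "0 0 0 0 0 -40 -1" --pt "0 0 0 0 0 -80 -1" --pt "0 0 0 0 0 -120 -1" --pt "0 0 0 0 0 -150 -1" --pt "0 0 0 0 0 -150 -1" --pt "0 0 0 -50 0 -150 -1" --pt "0 0 0 -100 0 -150 -1" --pt "0 0 0 -150 0 -150 -1" --pt "0 0 0 -150 0 -150 -1" --pt "0 0 0 -150 0 -150 -1"

```text
time: 12.75
ee_pos: [0.5481, -0.1272, 0.3069]
eef_rot: [0.672, 0.741, -0.0, -0.001]
ft_force: [-0.1, 1.6, 0.2]
width: 0.0005
grip_force: 0.0
```

```bash
python3 lid.py
python3 - <<'E'
from h import *
c=camera('top'); w=pts(c); g=c['image'].max(-1)
m=np.zeros((480,640),bool); m[245:290,290:325]=1; m&=(g<60)&(w[...,2]>.17)&(w[...,1]>-.003)
print('cap',m.sum(),np.median(w[m],0))
old=dict(np.load('top.npz')); 
for n,(u0,u1,v0,v1) in dict(bottle=(225,268,190,232),jar=(455,500,230,265),cup=(435,480,180,215),carton=(322,388,132,182)).items():
    d=np.abs(c['image'][v0:v1,u0:u1].astype(int)-old['image'][v0:v1,u0:u1]).max(-1); print(n,(d>60).mean().round(3))
cv2.imwrite('pics/end.png',c['image'][100:380,150:520,::-1].repeat(2,0).repeat(2,1))
E
```

```text
458
angle from fit 1.0186880172385935 icpt 0.007199202381211424 rms 0.002896614477608444 median atan 1.0483838548667153
12.8 [ 0.54830866 -0.12547754  0.30738976] [0.61104168 0.43932666 0.63561734] 0.00015497711606455
cap 252 [0.53370887 0.02173509 0.20229623]
bottle 0.0
jar 0.109
cup 0.017
carton 0.0
```

View pics/end.png

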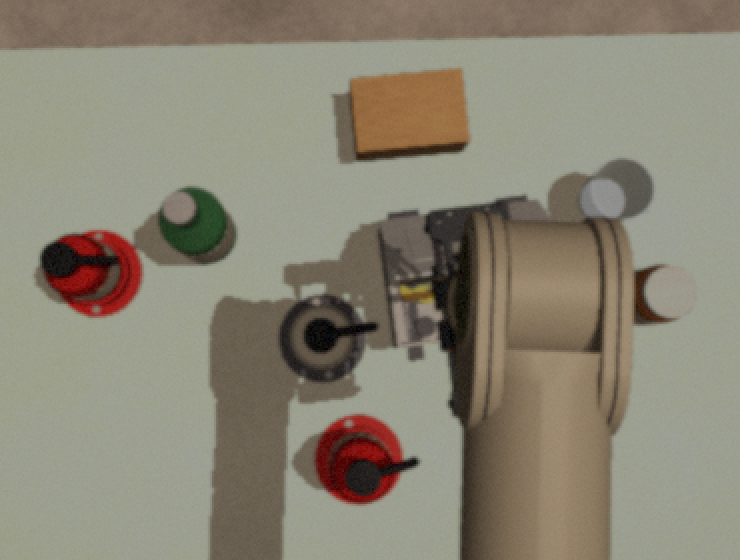

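The cap is back up at 0.202 m, the lid is at about 1.03 rad, the bystanders are where they were (the jar is only partly hidden by the arm), and the arm touches nothing.

```bash
python3 -c "
from bench import order
print(order.close_job())"
```

```text
the job is handed in; nothing more can be done
None
```

The lid stands released at about 60° (roughly 1.03 rad), the white sanitiser's cap was pressed to its stop and sprang back up, nothing around it appears to have moved, and the job was handed in at about 13 s.

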